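# Clamp the pressure cooker shut and fit its valve weight

## Robot

A 7-joint arm with a two-finger parallel gripper is mounted at the origin on the work surface. World frame = base frame: x ahead of the robot, y to its left, z up, the work surface at z = 0. Lengths are in m, angles in rad, forces in N, time in s.
With the tool pointing down it reaches from about 0.35 to 0.9 m from the base axis. Payload 8.1 kg.
Tool frame: the origin (TCP) lies between the finger pads; the fingertips stand 11 mm ahead of it and the grasp point (between the pads) lies 8 mm behind it; z points along the fingers, y is the line along which they close (so a half turn about z gives the same grasp; the last joint's range is limited). The gripper opens to 92 mm and grips with 3 to 60 N. Pads are 19 mm wide; open, the fingers measure 130 mm over their backs; the gripper's body (75 mm by 190 mm) begins 47 mm behind the grasp point.
Start: joints at [1.145, 0.434, 0.025, 1.573, -0.012, 1.134, -0.075], TCP at [0.198, -0.593, 0.238] pointing down, gripper open.
Joint ranges: [-2.62, 2.62], [-0.44, 2.09], [-1.27, 1.32], [0.08, 2.57], [-1.32, 4.46], [0.12, 2], [-2.74, 2.74]. Speed limits (rad/s): [2.22, 2.22, 3.01, 3.01, 3.14, 3.14, 3.14].

## Interface

Orientations are given as a rotation vector (axis times angle).
In Python, from cell import observe, get_image, camera_params, sign_off gives the robot as it stands.
- The arm moves only by the shell command python3 -m pendant 'ROWS' [FORCE]. ROWS is JSON, one flat list of numbers, 7 for each row, row after row: the shift along the tool's x, y, z in m, then the turn, a rotation vector about the tool's x, y, z in rad, then the finger opening in m, from 0 to 0.0918. In form: [dx, dy, dz, rx, ry, rz, jaw, dx, dy, dz, rx, ry, rz, jaw, ...]. A call has 1 to 10 rows; each row shifts and turns the commanded pose from where the row before left it, along the tool's axes as they then stand; what a row does not reach is not made up. A row lasts 1/8 s, in which the tool goes at most 62.5 mm and 10.7 degrees, less where a joint would pass 70% of its speed; a pose out of reach is approached as far as the arm can. A call is refused whole if a number of a shift passes 0.0625 or a number of a turn 0.188, either way. A call with a gripper value outside its range is refused whole. The fingers move at their own pace and stop on an object; FORCE is the grip in N (left out, the last holds). Time passes only in rows, so rows that do not move let the fingers close. It gives the time, the measured TCP pose, the force, the opening and the grip force at its end, in the units of the state.
- observe(): the state, without advancing time (a new reading comes with each control period).
- get_image(name): name is "scene" or "top" or "wrist"; returns the picture (400x640x3 uint8, red, green, blue); there is no depth.
- camera_params(name): a dict with "intrinsics" (3x3 intrinsics, pixels), "eye" and "rotation" of the camera in the world; the wrist camera has in their place "T_tool_cam" (4x4, takes a point from camera to tool coordinates, whose origin is the TCP and whose axes are the flange's). Camera axes: x right, y down, z forward; pixel columns grow to the right and rows downward; lengths in m; the calibration is good to about 2 mm. A picture is of the moment at which its call begins: read the wrist's pose just before it. camera_params takes no time and is no camera call.
- sign_off(): hands the job in; it is judged then, once.
The state is a dict: "clock": time; "joints": joint angles; "dq": joint speeds; "joint_efforts": joint torques, N m; "position": TCP position; "ee_rot": TCP orientation; "force": force on the tool from outside, world axes, zero at the start; "ft_torque": the same for the moment, N m; "width": opening from 0.0 (shut) to 1.0 (fully open); "gripper_force": force on a finger pad.
Only numpy, scipy, OpenCV 4.12 (cv2) and the standard library are available. Lean on these libraries where they do the work, as an engineer would, in place of code of your own. Each camera call takes 0.05 s, during which the arm holds its last target. There are 200 camera calls.

## Task

Close the pressure cooker: wind the crank on its lid clamp clockwise (seen from above) until its slipping clutch gives, then stop (let it slip by about a twentieth of a turn, never more than a tenth) and do not wind it back. Then take the small steel valve weight with the black head from the chopping board, lower it gently over the vent pipe on the lid until it sits fully home and upright, and let go. Leave everything else standing where it is.

Things in the scene. Friction and masses are not known exactly. Their poses are not given: they have to be found in the camera images.
- cooker: steel pressure cooker fixed to the worktop, 208 mm diameter, lid top 135 mm up; origin under its centre, z up. A steel bail bar (26 mm wide, top 170 mm up) crosses the lid along the cooker's y axis; bail legs and black loop handles stand at y = +-105 to +-140 mm. A clamp screw goes through the bail's middle, wound by a crank whose 18 mm wide steel arm has its top at 196 mm
- hub_axis (a point): point on the crank's vertical turning axis, 222 mm up, level with the grip's middle; axes as the cooker's. Clockwise from above tightens. The screw first runs easily (0.1 N m, 1.3 N at the grip) for an unknown 0.6 to 1.7 rad, not to be told from the crank's direction; with the foot home the clutch then slips at a steady 0.75 N m (10 N at the grip). Turned back, the screw loosens at once
- grip_mid (a point): middle of the crank's grip, 222 mm up: an upright black round handle, 22 mm diameter, 46 mm tall (197 to 243 mm up), 75 mm from the turning axis. It spins freely on its own pin (its yaw means nothing), so it can be pinched from above and led round with the gripper's yaw kept. With the clamp home it stands within about 0.6 rad of the cooker's +x, less the clutch's slip
- foot (a point): centre of the underside of the grey clamp foot (36 mm disc under the bail, on a swivel: its yaw means nothing); the screw lowers it by only 0.4 mm per rad, to 135.0 mm up (cooker z) when it is home
- pin (a point): top of the steel tell-tale pin (8 mm diameter) in the middle of the crank's hub; stands at 201.0 mm (cooker z) and is raised by only 1 mm per rad of clutch slip, staying there
- vent_foot (a point): foot of the vent pipe on the lid: centre of the top of its flat boss (32 mm diameter), 140 mm up and 64 mm from the cooker's axis on its -x side. The brass pipe stands up 23 mm from this point, 10 mm diameter, tapering to 4.4 mm over its top 5 mm
- weight_head (a point): middle of the valve weight's black round head, the part to grip (22 mm diameter, 17 mm tall), 40 mm above the weight's underside; z along its axis. Below the head the weight is a steel cylinder 34 mm diameter, 31 mm tall; 48 mm in all, about 110 g, with a 15 mm bore open below, 27 mm deep. It stands upright on the board
- weight_foot (a point): centre of the weight's underside, the mouth of its bore; seated, it lies on vent_foot
- board: fixed light wooden chopping board, 220 x 270 x 14 mm, bearing the weight, the egg cup and the spice jar in any order; origin under its centre
- egg_cup: bystander: white china egg cup, 56 mm tall, 44 mm wide, on the board; origin under its foot
- spice_jar: bystander: small glass spice jar with a steel cap, 75 mm tall, 42 mm diameter, on the board; origin under it
- pepper_mill: bystander: turned wooden pepper mill, 124 mm tall, 52 mm diameter; origin under it
- tea_light: bystander: amber glass tea-light cup, 45 mm tall, 60 mm diameter; origin under it
- mug: bystander: white mug, 90 mm tall, 80 mm diameter; origin under it
- canister: bystander: black canister, 110 mm tall, 72 mm diameter; origin under it
- spoon: bystander: wooden spoon lying on the worktop; origin under its middle
There are look-alikes about, which are no part of the job. What is shaped like the part that bears weight_head but purple is not meant.

How it is judged:
On the way, in this order (a step that is already met when the one before it is completed fails the run):
1. the clamp is home and its clutch has slipped a little (z of foot in the frame of cooker below 0.1351 m and z of pin in the frame of cooker between 0.20112 and 0.2017 m), for 0.2 s.
2. the valve weight is down over the vent pipe (horizontal distance between weight_foot and vent_foot below 0.004 m and z of weight_foot in the frame of vent_foot below 0.003 m and angle between weight_head's own z axis and vertical below 0.12 rad), for 0.2 s.
At the end, for the whole second after the job is handed in: The clamp foot is home (screw within 0.25 rad of its stop), the clutch has slipped between 0.12 and 0.7 rad in all, and the valve weight rests on the vent pipe: underside within 4 mm sideways and 3 mm in height of the pipe's foot, upright within 0.12 rad, still (all of step 1 and all of step 2 and linear speed of weight below 0.02 m/s); the robot touches nothing.
It fails at once if the clutch has been slipped by more than 0.7 rad (z of pin in the frame of cooker above 0.2017 m).
It fails at once if the weight is forced on the cooker with more than 30 N (contact force between weight and cooker above 30 N).
It fails at once if a bystander is moved by more than 25 mm (distance of any of egg_cup, spice_jar, pepper_mill, tea_light, mug, canister, spoon from where it was at the start of the episode above 0.025 m).
It fails at once if a bystander is tipped by more than 0.5 rad (angle between any of egg_cup, spice_jar, pepper_mill, tea_light, mug, canister's own z axis and vertical above 0.5 rad).
It also fails if it takes over 61 s, if anything falls off the work surface, if the arm or the gripper's body presses on something with over 40 N, if the wrist force passes 120 N, or if a joint passes its speed limit or range.

## Working session

There is one attempt and no reset: what is moved stays moved. The work goes in short steps, Python scripts to look and compute and a shell command to move; the robot and the scene stay as the last step left them, time stands still between calls to the robot, and variables do not carry over. Pictures are saved under pics/ and viewed, at most 10 in all, crops included, and the job is handed in when it is done.

```bash
mkdir -p pics
python3 - <<'E'
from cell import *
import cv2,numpy as np
np.set_printoptions(precision=4,suppress=True)
o=observe();print(o)
for n in("scene","top"):
    im=get_image(n);cv2.imwrite(f"pics/{n}0.png",im[:,:,::-1]);print(n,camera_params(n))
print(camera_params("wrist"))
E
```

```text
{'clock': 0.0, 'joints': array([ 1.1454,  0.4352,  0.025 ,  1.5741, -0.0116,  1.134 , -0.0751]), 'dq': array([-0.0002, -0.0014,  0.0009, -0.0011,  0.0001,  0.0012,  0.0009]), 'joint_efforts': array([ -0.0005, -66.7851,   0.9847, -31.4455,  -0.0606,   0.0429,
         0.0002]), 'position': array([ 0.198 , -0.5923,  0.237 ]), 'ee_rot': array([-3.0993, -0.5045,  0.0006]), 'force': array([-0.0989, -1.3721,  0.5355]), 'ft_torque': array([0.021 , 0.01  , 0.0168]), 'gripper_force': 0.0, 'width': 0.9997206951484088}
scene {'intrinsics': array([[415.0882,   0.    , 328.3541],
       [  0.    , 415.0882, 199.8185],
       [  0.    ,   0.    ,   1.    ]]), 'eye': array([ 1.056, -0.325,  1.022]), 'rotation': array([-2.2215, -1.3652,  0.438 ])}
top {'intrinsics': array([[391.3994,   0.    , 320.8665],
       [  0.    , 391.3994, 206.8733],
       [  0.    ,   0.    ,   1.    ]]), 'eye': array([ 0.4692, -0.081 ,  1.1399]), 'rotation': array([-2.1672,  2.2057, -0.0365])}
{'intrinsics': array([[320.327 ,   0.    , 315.1755],
       [  0.    , 320.327 , 196.9569],
       [  0.    ,   0.    ,   1.    ]]), 'T_tool_cam': array([[-0.0004, -0.9679, -0.2512,  0.0674],
       [ 1.    , -0.0004, -0.0001,  0.0006],
       [ 0.    , -0.2512,  0.9679, -0.146 ],
       [ 0.    ,  0.    ,  0.    ,  1.    ]])}
```

View pics/scene0.png

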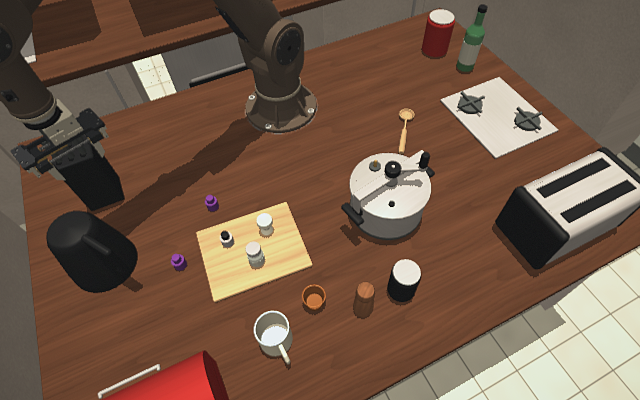

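View pics/top0.png

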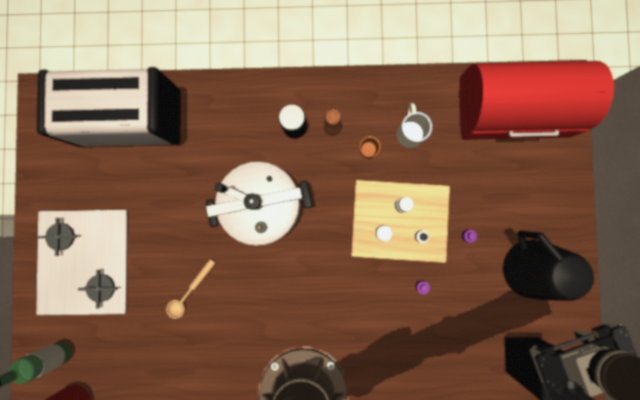

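The scene view shows the weight with its black head at (225,238), an egg cup or jar at (264,222) and (254,252), the purple look-alikes at (211,203) and (178,262), and the cooker with its grip at (424,160). In the top view the weight is at (422,237), the purples at (470,236) and (423,287), the grip near (221,188), the hub at (253,201) and the vent at (261,227).

I choose the black-headed one on the board. The purple ones stand on the worktop, and the black hub knob is part of the crank. Next is a close crop to check that.

Run:
```python
import cv2,numpy as np
s=cv2.imread("pics/scene0.png");t=cv2.imread("pics/top0.png")
c=lambda im,x,y:cv2.resize(im[y:y+75,x:x+100],(400,300),interpolation=cv2.INTER_CUBIC)
cv2.imwrite("pics/crop1.png",np.vstack([np.hstack([c(s,345,145),c(s,190,200)]),np.hstack([c(t,205,165),c(t,370,195)])]))
```

```text
(no output)
```

View pics/crop1.png

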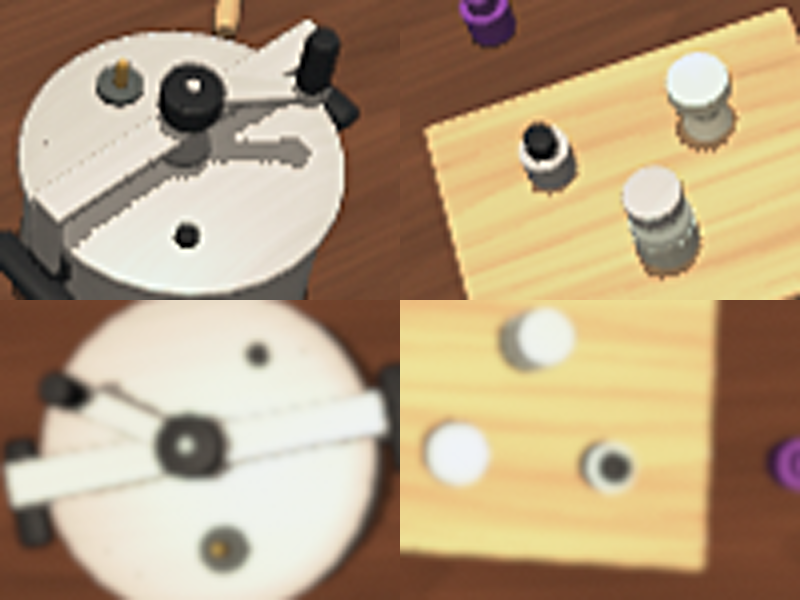

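The crops confirm the choice: the black-headed steel weight is at scene (225,236), top (423,237). The grip is at scene (424,161), top (221,187.5). The pin is at (393.5,166.8) / (251,201), and the brass pipe tip at (375.5,161) / (259,227.5).

```bash
cat > h.py <<'E'
from cell import *
import cv2,numpy as np
from scipy.spatial.transform import Rotation as R
np.set_printoptions(precision=4,suppress=True)
def cam(n,o=None):
    p=camera_params(n);K=p["intrinsics"]
    if n!="wrist":return K,R.from_rotvec(p["rotation"]).as_matrix(),np.array(p["eye"])
    T=np.eye(4);T[:3,:3]=R.from_rotvec(o["ee_rot"]).as_matrix();T[:3,3]=o["position"];T=T@p["T_tool_cam"]
    return K,T[:3,:3],T[:3,3]
def ray(c,px):
    d=c[1]@np.linalg.solve(c[0],[px[0],px[1],1]);return c[2],d/np.linalg.norm(d)
def onz(c,px,z):
    e,d=ray(c,px);return e+d*(z-e[2])/d[2]
def tri(*obs):
    A=0;b=0;rs=[ray(c,p) for c,p in obs]
    for e,d in rs:
        P=np.eye(3)-np.outer(d,d);A=A+P;b=b+P@e
    x=np.linalg.solve(A,b);return x,[np.linalg.norm(np.cross(x-e,d)) for e,d in rs]
def proj(c,x):
    q=c[0]@(c[1].T@(np.asarray(x)-c[2]));return q[:2]/q[2]
def totool(o,v): return R.from_rotvec(o["ee_rot"]).inv().apply(v)
def snap(n,name):
    o=observe();im=get_image(n)[:,:,::-1].copy();cv2.imwrite(f"pics/{name}.png",im);return o,im
E
python3 - <<'E'
from h import *
s=cam("scene");t=cam("top")
print(R.from_rotvec(observe()["ee_rot"]).as_matrix())
for n,a,b in[("grip",(424.3,160.7),(221.3,187.5)),("pin",(393.5,166.8),(251.3,201.2)),("pipetip",(375.5,160.7),(259,227.5)),("head",(225,235.7),(423.3,236.8)),
 ("jar",(190+63,200+48),(370+36.5,195+9.5)),("cup",(190+75,200+20),(370+14.5,195+38.5))]:
    print(n,*tri((s,a),(t,b)))
a=onz(t,(205+10/4,165+185/4),.17);b=onz(t,(205+385/4,165+110/4),.17);print("bail",a,b,(a+b)/2,np.arctan2(*(a-b)[1::-1]))
for n,p,z in[("mill",(333,116),.1),("tea",(369,147),.03),("mug",(415,127),.07),("can",(291,117),.11),("kettle",(545,270),.1),("spoon",(195,290),.0)]:print(n,onz(t,p,z))
E
```

```text
[[ 0.9484  0.3172 -0.0006]
 [ 0.3172 -0.9484  0.0013]
 [-0.0002 -0.0014 -1.    ]]
grip [0.5673 0.1714 0.2204] [np.float64(0.0010407529427719523), np.float64(0.0010407529427718877)]
pin [0.5351 0.1048 0.1986] [np.float64(0.001198637534557182), np.float64(0.0011986375345571967)]
pipetip [0.4712 0.0932 0.1605] [np.float64(0.0010008331603485686), np.float64(0.0010008331603485986)]
head [ 0.4378 -0.3422  0.0526] [np.float64(0.0006914036231335537), np.float64(0.0006914036231336867)]
jar [ 0.5263 -0.2906  0.0878] [np.float64(0.0016614657341292235), np.float64(0.0016614657341292572)]
cup [ 0.4497 -0.2317  0.0679] [np.float64(0.0026979596938903044), np.float64(0.0026979596938902953)]
bail [0.5134 0.219  0.17  ] [ 0.5559 -0.0156  0.17  ] [0.5347 0.1017 0.17  ] 1.7499817417902868
mill [ 0.7671 -0.0995  0.1   ]
tea [ 0.6952 -0.2018  0.03  ]
mug [ 0.74   -0.3251  0.07  ]
can [0.7641 0.0128 0.11  ]
kettle [ 0.3472 -0.6451  0.1   ]
spoon [0.2931 0.3086 0.    ]
```

Points agree with the text: grip 0.220 up, 74 mm from the pin, weight head 0.053 up, cooker yaw about 0.18. I'll move to a wrist viewpoint over the cooker.

```bash
python3 -m pendant '[0.0316,-0.0374,-0.0105,0,0,0,0.05, 0.0316,-0.0374,-0.0105,0,0,0,0.05, 0.0316,-0.0374,-0.0105,0,0,0,0.05, 0.0316,-0.0374,-0.0105,0,0,0,0.05, 0.0316,-0.0374,-0.0105,0,0,0,0.05, 0.0316,-0.0374,-0.0105,0,0,0,0.05, 0.0316,-0.0374,-0.0105,0,0,0,0.05, 0.0316,-0.0374,-0.0105,0,0,0,0.05]'
python3 -m pendant '[0.0316,-0.0374,0,0,0,0.02,0.05, 0.0316,-0.0374,0,0,0,0.02,0.05, 0.0316,-0.0374,0,0,0,0.02,0.05, 0.0316,-0.0374,0,0,0,0.02,0.05, 0.0316,-0.0374,0,0,0,0.02,0.05, 0.0316,-0.0374,0,0,0,0.02,0.05, 0.0316,-0.0374,0,0,0,0.02,0.05, 0,0,0,0,0,0,0.05]'
python3 - <<'E'
from h import *
o,im=snap("wrist","w1");print(o["clock"],o["position"],o["ee_rot"],o["joints"],o["force"])
c=cam("wrist",o)
for p in[(.5673,.1714,.222),(.5351,.1048,.201),(.4712,.0932,.163)]:print(proj(c,p))
E
```

```text
clock: 1.1
position: [0.3433, -0.2272, 0.3219]
ee_rot: [3.101, 0.505, -0.0]
force: [0.2, -0.4, 0.1]
width: 0.544
gripper_force: 0.0
clock: 2.1
position: [0.4891, 0.085, 0.3212]
ee_rot: [-3.126, -0.295, 0.001]
force: [-0.6, -0.2, -0.3]
width: 0.54
gripper_force: 0.0
2.1 [0.4891 0.085  0.3212] [-3.1255 -0.295   0.0008] [ 0.1882  0.2136 -0.5602  1.7111  0.1166  1.2507 -1.7812] [-0.6295 -0.2444 -0.2602]
[217.2497  77.2486]
[301.5271 137.1886]
[303.3655 201.3687]
```

View pics/w1.png

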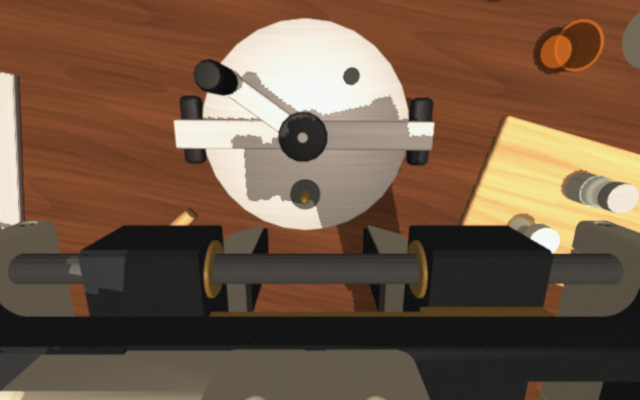

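The wrist view agrees with the prediction: grip near (218,77), pin (302.5,137.5), pipe (303,195), and the bail level in the picture, so the tool axes match the cooker's. Next I lower over the grip.

```bash
python3 -m pendant '[0.0464,-0.0352,0,0,0,0,0.05, 0.0464,-0.0352,0,0,0,0,0.05, 0,0,0.034,0,0,0,0.05, 0,0,0.034,0,0,0,0.05, 0,0,0.034,0,0,0,0.05, 0,0,0,0,0,0,0.05]'
python3 - <<'E'
from h import *
o,im=snap("wrist","w2");print(o["clock"],o["position"],o["ee_rot"],o["force"])
c=cam("wrist",o);cv2.imwrite("pics/w2.png",im)
o0=dict(position=np.array([.4891,.085,.3212]),ee_rot=np.array([-3.1255,-.295,.0008]));c0=cam("wrist",o0)
print(onz(c0,(302.5,137.5),.201),onz(c0,(218.5,77.5),.222),onz(c0,(303.5,201),.163))
E
```

```text
clock: 2.9
position: [0.5655, 0.1647, 0.2174]
ee_rot: [3.126, 0.284, -0.008]
force: [0.6, 0.6, 0.5]
width: 0.546
gripper_force: 0.0
2.9 [0.5655 0.1647 0.2174] [ 3.1263  0.2842 -0.0082] [0.6174 0.6014 0.539 ]
[0.5351 0.104  0.201 ] [0.5673 0.1705 0.222 ] [0.4717 0.0932 0.163 ]
```

View pics/w2.png

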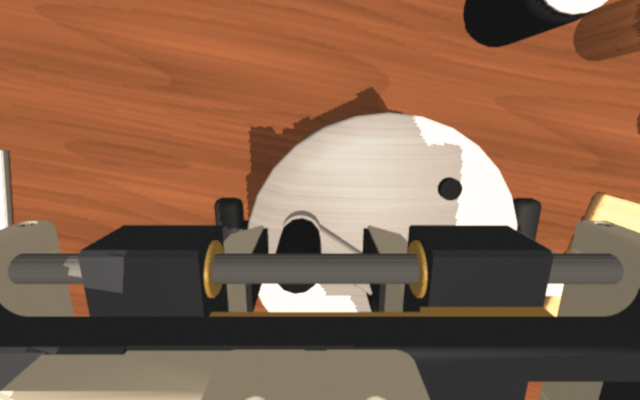

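The grip stands between the fingers, about 6 mm off centre to the left. I'll correct that and pinch it.

```bash
python3 -m pendant '[0.0025,-0.0055,-0.0015,0,0,0,0.05, 0,0,0,0,0,0,0.0, 0,0,0,0,0,0,0.0, 0,0,0,0,0,0,0.0, 0,0,0,0,0,0,0.0]' 35
```

```text
clock: 3.58
position: [0.5686, 0.1733, 0.2214]
ee_rot: [-3.128, -0.287, -0.0]
force: [-0.2, 1.2, 0.7]
width: 0.23
gripper_force: 35.0
```

The width is 21 mm, so the grip is held. I start winding with 0.45 rad, which is below the smallest possible free run.

```bash
python3 -m pendant '[0.0086,0.0073,0,0,0,0,0, 0.0073,0.0085,0,0,0,0,0, 0.0060,0.0095,0,0,0,0,0, 0,0,0,0,0,0,0]'
cat > a.py <<'E'
from h import *
o=observe();v=o["position"][:2]-[.535,.104];a=np.arctan2(v[1],v[0]);f=o["force"]
print("theta",a-.183,"r",np.linalg.norm(v),"Ftan(cw resist)",f[:2]@[-np.sin(a),np.cos(a)],"Frad",f[:2]@[np.cos(a),np.sin(a)],"Fz",f[2],"yaw",2*np.arctan2(o["ee_rot"][1],o["ee_rot"][0])%(2*np.pi))
E
python3 a.py
```

```text
clock: 4.08
position: [0.5963, 0.1508, 0.2213]
ee_rot: [3.128, 0.283, 0.002]
force: [2.2, -0.5, 2.0]
width: 0.226
gripper_force: 35.0
theta 0.4693510902447698 r 0.07712361799221291 Ftan(cw resist) -1.7303278743524744 Frad 1.494834734321077 Fz 1.963857291662912 yaw 0.18039154264768578
```

```bash
python3 -m pendant '[0.0030,0.0069,0,0,0,0,0, 0,0,0,0,0,0,0]' >/dev/null; python3 a.py
python3 -m pendant '[0.0024,0.0071,0,0,0,0,0, 0,0,0,0,0,0,0]' >/dev/null; python3 a.py
python3 -m pendant '[0.0016,0.0073,0,0,0,0,0, 0,0,0,0,0,0,0]' >/dev/null; python3 a.py
```

```text
theta 0.3891193328179065 r 0.0769413622613559 Ftan(cw resist) -1.1715643340923958 Frad 2.81920387520297 Fz 1.915169692493456 yaw 0.18211204225517275
theta 0.2886802000648641 r 0.07685621199704368 Ftan(cw resist) -0.661186591157533 Frad 5.476975274235954 Fz 3.2309975382846576 yaw 0.1819256596525343
theta 0.1870498573570925 r 0.07675173643789754 Ftan(cw resist) -0.2810275741052205 Frad 4.584197217522602 Fz 1.6339292273089805 yaw 0.18163176857993416
```

```bash
python3 -m pendant '[0.0012,0.0075,0,0,0,0,0, 0,0,0,0,0,0,0]' >/dev/null; python3 a.py
python3 -m pendant '[0.0004,0.0075,0,0,0,0,0, 0,0,0,0,0,0,0]' >/dev/null; python3 a.py
python3 -m pendant '[-0.0006,0.0075,0,0,0,0,0, 0,0,0,0,0,0,0]' >/dev/null; python3 a.py
```

```text
theta 0.08495122434719155 r 0.07672298488975908 Ftan(cw resist) -1.0744701866659474 Frad 5.535790709809788 Fz 2.4284486508180967 yaw 0.18126029895572596
theta -0.01275160558956584 r 0.0766347406486756 Ftan(cw resist) -1.110988832059786 Frad 5.644649374074084 Fz 3.3980648679889973 yaw 0.18120913182438989
theta -0.11022054825795087 r 0.07648873528013742 Ftan(cw resist) -1.250766752457503 Frad 4.822556980268089 Fz 3.233697790064883 yaw 0.18135739619404811
```

```bash
python3 -m pendant '[-0.0013,0.0074,0,0,0,0,0, 0,0,0,0,0,0,0]' >/dev/null; python3 a.py
python3 -m pendant '[-0.0020,0.0072,0,0,0,0,0, 0,0,0,0,0,0,0]' >/dev/null; python3 a.py
python3 -m pendant '[-0.0027,0.0070,0,0,0,0,0, 0,0,0,0,0,0,0]' >/dev/null; python3 a.py
```

```text
theta -0.2033379631574742 r 0.07634214963004232 Ftan(cw resist) 0.5597206040929049 Frad 5.359841689828056 Fz 2.8818488286515422 yaw 0.1815518237795412
theta -0.26734959129431085 r 0.07604083173900116 Ftan(cw resist) 7.028303067196833 Frad 5.239504824391783 Fz 2.2423868931139705 yaw 0.18351444683128015
theta -0.3634573085996165 r 0.07583393267928427 Ftan(cw resist) 8.925701177039393 Frad 5.522993198766024 Fz 1.9714351817218008 yaw 0.18365377664027882
```

Resistance rose to about 10 N near θ = −0.25, so the clutch is slipping. About 0.1 rad of slip is done, and I add 0.2 more.

```bash
python3 -m pendant '[-0.0035,0.0066,0,0,0,0,0, 0,0,0,0,0,0,0]' >/dev/null; python3 a.py
python3 -m pendant '[-0.0041,0.0063,0,0,0,0,0, 0,0,0,0,0,0,0]' >/dev/null; python3 a.py
```

```text
theta -0.46468016017854985 r 0.07561166666823639 Ftan(cw resist) 8.046831733216358 Frad 6.254173591332736 Fz 1.5310142568561629 yaw 0.1833653848522223
theta -0.5674619597750404 r 0.0754146701716431 Ftan(cw resist) 6.728456828534656 Frad 5.931957741129343 Fz 1.4495686592947872 yaw 0.1831857210298118
```

Slip should be about 0.3 rad. I release and lift clear.

```bash
python3 -m pendant '[0,0,0,0,0,0,0.05, 0,0,0,0,0,0,0.05, 0,0,0,0,0,0,0.05, 0,0,-0.03,0,0,0,0.05, 0,0,-0.05,0,0,0,0.05, -0.04,-0.02,-0.02,0,0,0,0.05, -0.05,-0.02,0,0,0,0,0.05, 0,0,0,0,0,0,0.05]'
python3 - <<'E'
from h import *
o,im=snap("wrist","w3");s=get_image("scene")[:,:,::-1]
cv2.imwrite("pics/s3.png",cv2.resize(s[130:250,320:480],(800,600),interpolation=cv2.INTER_CUBIC))
c=cam("wrist",o);print(o["clock"],o["position"],proj(c,[.535,.104,.201]))
for th in(-.45,-.55,-.65):
    print(th,proj(c,[.535+.075*np.cos(th+.183),.104+.075*np.sin(th+.183),.243]))
E
```

```text
clock: 7.82
position: [0.504, 0.0982, 0.3217]
ee_rot: [3.126, 0.291, -0.001]
force: [0.3, -0.3, 0.3]
width: 0.546
gripper_force: 0.0
7.825 [0.504  0.0982 0.3217] [314.3017 158.2235]
-0.45 [364.2997  63.954 ]
-0.55 [374.0859  69.8501]
-0.65 [383.1392  76.7217]
```

View pics/w3.png

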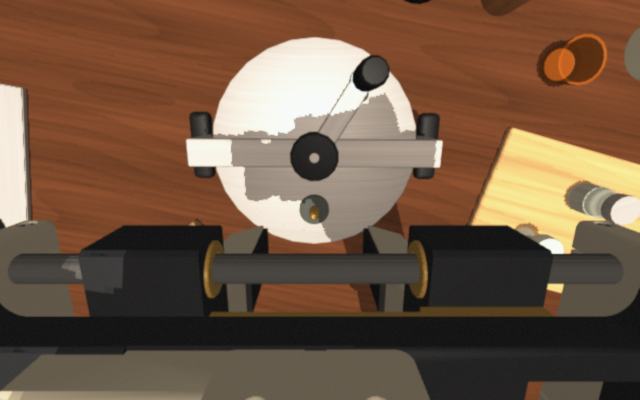

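The grip top is at (375,70), matching θ ≈ −0.56, so the crank stayed where it was left with about 0.3 rad of slip. Next I refine the vent pipe from crops of w1 and w3.

Run:
```python
from h import *
a=cv2.imread("pics/w1.png");b=cv2.imread("pics/w3.png")
c=lambda im,x,y:cv2.resize(im[y:y+50,x:x+40],(400,500),interpolation=cv2.INTER_CUBIC)
cv2.imwrite("pics/crop2.png",np.hstack([c(a,285,170),c(b,294,187)]))
```

```text
(no output)
```

View pics/crop2.png

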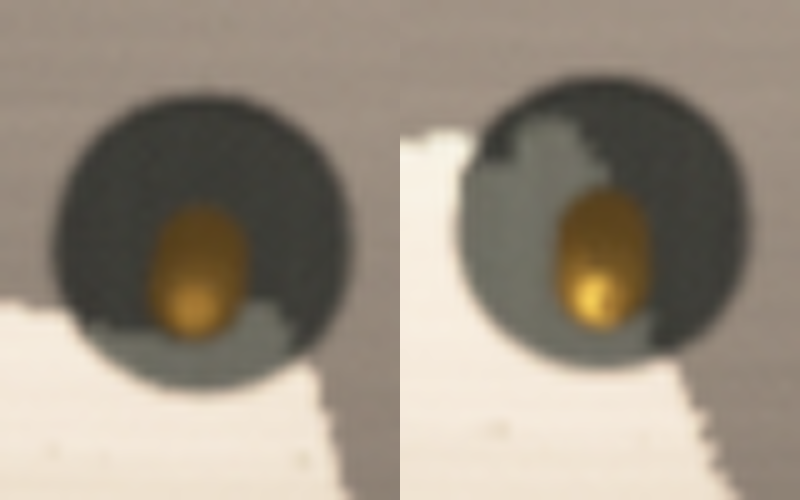

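In both crops the boss is a dark disc with the brass pipe standing in it: centre (305.3,194.2) in w1 and (314.4,209.1) in w3, tip (304.6,201) and (313.8,216.7). Working out the vent position and the move to the weight.

Run:
```python
from h import *
o0=dict(position=np.array([.4891,.085,.3212]),ee_rot=np.array([-3.1255,-.295,.0008]))
o=observe();c0=cam("wrist",o0);c=cam("wrist",o);s=cam("scene");t=cam("top")
h=np.array([.5,.5])
for k,a,b,z in(("boss",(305.3,194.2),(314.4,209.1),.14),("tip",(304.6,201),(313.8,216.7),.163)):
    a-=h;b-=h;print(k,onz(c0,a,z),onz(c,b,z),*tri((c0,a),(c,b)))
print("tip4",tri((c0,(304.1,200.5)),(c,(313.3,216.2)),(s,(375.5,160.7)),(t,(259,227.5))))
print("pin",onz(c,(314,157.5),.201))
print("to above head, tool:",totool(o,np.array([.4378,-.3422,.20])-o["position"]),o["position"],o["ee_rot"])
```

```text
boss [0.4734 0.093  0.14  ] [0.4775 0.0918 0.14  ] [0.4655 0.0912 0.1035] [np.float64(0.001808140553410261), np.float64(0.0018081405534102395)]
tip [0.4723 0.0927 0.163 ] [0.4764 0.0922 0.163 ] [0.4615 0.091  0.1198] [np.float64(0.001549047357018403), np.float64(0.0015490473570182912)]
tip4 (array([0.4725, 0.0926, 0.1608]), [np.float64(0.0008365258623681342), np.float64(0.003106964464935901), np.float64(0.0013315790251949853), np.float64(0.00179494992144866)])
pin [0.5391 0.1028 0.201 ]
to above head, tool: [-0.1482  0.4189  0.1219] [0.5074 0.0967 0.3214] [3.1274 0.2863 0.0005]
```

With the pose recorded at the picture the four estimates agree within about 1 mm: the vent is at about (0.4728, 0.0930). On to the weight.

```bash
python3 -m pendant '[-0.0198,0.0419,0,0,0,0,0.05, -0.0198,0.0419,0,0,0,0,0.05, -0.0198,0.0419,0,0,0,0,0.05, -0.0198,0.0419,0,0,0,0,0.05, -0.0198,0.0419,0,0,0,0,0.05, -0.0198,0.0419,0.02,0,0,0,0.05, -0.0198,0.0419,0.02,0,0,0,0.05, -0.0198,0.0419,0.02,0,0,0,0.05, -0.0198,0.0419,0.02,0,0,0,0.05, -0.0198,0.0419,0.02,0,0,0,0.05]' >/dev/null
python3 -m pendant '[0,0,0,0,0,0,0.05, 0,0,0,0,0,0,0.05, 0,0,0,0,0,0,0.05, 0,0,0,0,0,0,0.05]'
python3 - <<'E'
from h import *
o,im=snap("wrist","w4");c=cam("wrist",o)
print(o["position"],proj(c,[.4378,-.3422,.0625]),proj(c,[.4378,-.3422,.014]))
E
```

```text
clock: 9.68
position: [0.3898, -0.3501, 0.2217]
ee_rot: [3.128, 0.289, 0.001]
force: [1.7, -0.1, 0.1]
width: 0.545
gripper_force: 0.0
[ 0.3898 -0.3501  0.2217] [315.5935 134.7082] [315.5082 131.9126]
```

View pics/w4.png

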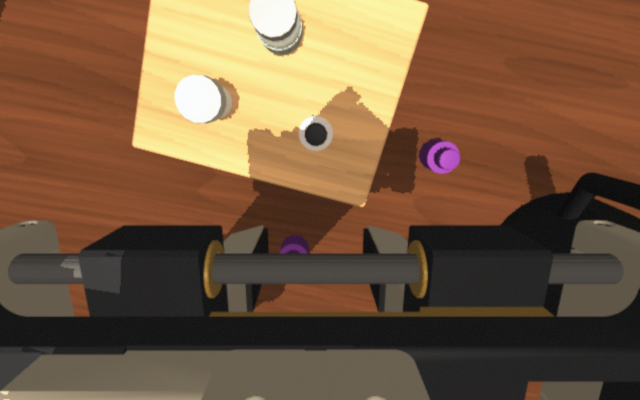

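The black head is at (316,134), right where predicted; the purple ones stand apart at (443,157) and (293,247). The steel body is wider than the head, so the fingertips must stay above its shoulder at z = 0.045. That means a TCP height of about 0.058.

```bash
python3 -m pendant '[0.0486,0.001,0,0,0,0,0.05, 0,0,0.035,0,0,0,0.05, 0,0,0.04,0,0,0,0.05, 0,0,0.04,0,0,0,0.05, 0,0,0.03,0,0,0,0.05, 0,0,0,0,0,0,0.05, 0,0,0,0,0,0,0.05, 0,0,0,0,0,0,0.05]'
python3 - <<'E'
from h import *
o=observe();print(totool(o,np.array([.4378,-.3422,.0585])-o["position"]),R.from_rotvec(o["ee_rot"]).as_matrix()[:,2])
E
```

```text
clock: 10.72
position: [0.438, -0.3435, 0.0778]
ee_rot: [3.127, 0.287, 0.003]
force: [0.0, -0.9, -0.0]
width: 0.546
gripper_force: 0.0
[ 0.     -0.0013  0.0193] [ 0.0022 -0.0016 -1.    ]
```

```bash
python3 -m pendant '[0,-0.0013,0.010,0,0,0,0.05, 0,0,0.0095,0,0,0,0.05, 0,0,0,0,0,0,0.05, 0,0,0,0,0,0,0.05]'; python3 -m pendant '[0,0,0,0,0,0,0, 0,0,0,0,0,0,0, 0,0,0,0,0,0,0, 0,0,0,0,0,0,0, 0,0,0,0,0,0,0]' 25
```

```text
clock: 11.22
position: [0.4367, -0.3416, 0.0566]
ee_rot: [-3.128, -0.286, 0.0]
force: [-0.2, -0.7, 0.6]
width: 0.544
gripper_force: 0.0
clock: 11.85
position: [0.4368, -0.3417, 0.0568]
ee_rot: [3.128, 0.287, 0.0]
force: [-0.4, 0.2, 1.7]
width: 0.231
gripper_force: 25.0
```

Held: the width is 21 mm on the head, and the weight's foot is 42.8 mm below the TCP. I lift and carry it over the vent.

```bash
python3 -m pendant '[0,0,-0.05,0,0,0,0, 0,0,-0.06,0,0,0,0, 0.0127,-0.0468,-0.0125,0,0,0,0, 0.0127,-0.0468,-0.0125,0,0,0,0, 0.0127,-0.0468,-0.0125,0,0,0,0, 0.0127,-0.0468,-0.0125,0,0,0,0, 0.0127,-0.0468,-0.0125,0,0,0,0, 0.0127,-0.0468,-0.0125,0,0,0,0, 0.0127,-0.0468,-0.0125,0,0,0,0, 0.0127,-0.0468,-0.0125,0,0,0,0]'
python3 -m pendant '[0.0124,-0.0465,-0.0125,0,0,0,0, 0,0,0,0,0,0,0, 0,0,0,0,0,0,0, 0,0,0,0,0,0,0, 0,0,0,0,0,0,0]'
python3 - <<'E'
from h import *
o=observe();s=get_image("scene")[:,:,::-1];o2,w=snap("wrist","w5")
print(o["position"],totool(o,np.array([.4718,.0930,.2100])-o["position"]))
sc=cam("scene");print(proj(sc,[.4728,.093,.163]))
cv2.imwrite("pics/s5raw.png",s)
cv2.imwrite("pics/s5.png",np.vstack([cv2.resize(s[100:220,320:480],(640,480),interpolation=cv2.INTER_CUBIC)[:400],w[120:320]]))
E
```

```text
clock: 13.1
position: [0.4683, 0.0464, 0.2671]
ee_rot: [3.128, 0.286, -0.0]
force: [1.3, 0.3, -0.8]
width: 0.23
gripper_force: 25.0
clock: 13.72
position: [0.4723, 0.0918, 0.2789]
ee_rot: [3.128, 0.284, -0.001]
force: [0.2, -0.1, -1.1]
width: 0.228
gripper_force: 25.0
[0.4723 0.0918 0.2789] [-0.0003 -0.0013  0.0689]
[375.4396 160.5959]
```

View pics/s5.png

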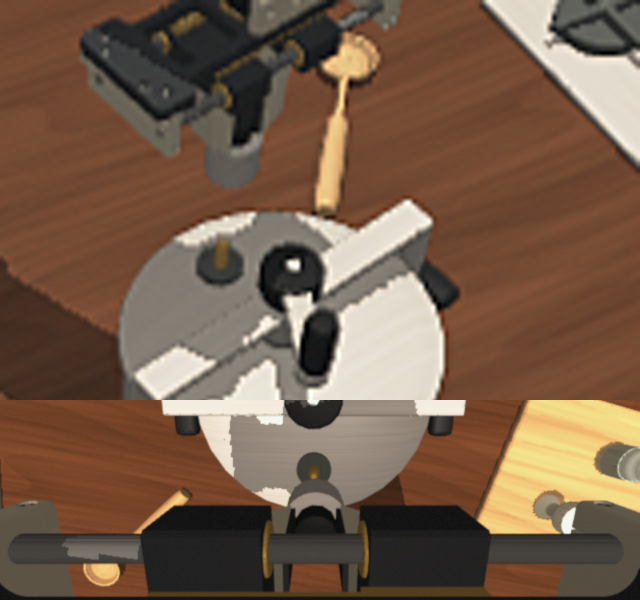

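The weight hangs upright in the jaws over the pipe. The pipe is at scene crop (222,250) with its tip near (222,238); the weight's lower rim spans (205–260, bottom 187), and in the wrist view the weight lies in the pipe's column (316 and 315). Next I check where the rim sits relative to the prediction.

Run:
```python
from h import *
o=dict(position=np.array([.4723,.0918,.2789]),ee_rot=np.array([3.128,.284,-.001]))
Tr=R.from_rotvec(o["ee_rot"]).as_matrix();f=o["position"]+Tr@[.001,0,.0428]
a=np.linspace(0,2*np.pi,60)
for n,c in(("scene",cam("scene")),("wrist",cam("wrist",o))):
  for dx in(-.003,0,.003):
    q=np.array([proj(c,f+Tr@[dx+.017*np.cos(t),.017*np.sin(t),0]) for t in a]);
    print(n,dx,q.min(0),q.max(0))
s=cv2.imread("pics/s5raw.png");w=cv2.imread("pics/w5.png")
# weight: grey low-saturation pixels against brown
hs=cv2.cvtColor(s,cv2.COLOR_BGR2HSV)[132:152,360:392];m=(hs[...,1]<60)
for r in range(0,20,2):
    x=np.flatnonzero(m[r]);print(132+r,(360+x.min(),360+x.max()) if len(x) else None)
print("wrist col", w[185:215:2,316].tolist())
for r in(205,210,215): 
    g=cv2.cvtColor(w,cv2.COLOR_BGR2GRAY)[r,275:360];e=np.abs(np.diff(g.astype(int)));print(r,275+np.flatnonzero(e>25))
```

```text
scene -0.003 [369.9265 136.6139] [383.439  146.6957]
scene 0 [370.6962 137.306 ] [384.2273 147.4138]
scene 0.003 [371.4678 138.    ] [385.0176 148.1339]
wrist -0.003 [287.1025 202.4905] [341.4511 253.7802]
wrist 0 [286.9945 197.7463] [341.5483 249.4244]
wrist 0.003 [286.8857 192.9653] [341.6462 245.0363]
132 (np.int64(360), np.int64(385))
134 (np.int64(360), np.int64(384))
136 (np.int64(360), np.int64(384))
138 (np.int64(361), np.int64(384))
140 (np.int64(371), np.int64(384))
142 (np.int64(372), np.int64(383))
144 (np.int64(373), np.int64(382))
146 (np.int64(376), np.int64(379))
148 None
150 None
wrist col [[46, 60, 70], [28, 63, 86], [29, 67, 91], [33, 74, 99], [35, 80, 109], [40, 92, 124], [42, 92, 124], [66, 75, 83], [69, 77, 84], [69, 76, 82], [70, 77, 85], [69, 78, 84], [69, 76, 82], [74, 82, 90], [126, 139, 153]]
205 []
210 [286]
215 [289 290]
```

The rim's front edge in the wrist view (row 198) and its bottom in the scene view (147) match the prediction to under 1 mm. I lower to just above the pipe.

```bash
python3 -m pendant '[-0.0003,-0.0013,0.025,0,0,0,0, 0,0,0.025,0,0,0,0, 0,0,0.017,0,0,0,0, 0,0,0,0,0,0,0, 0,0,0,0,0,0,0, 0,0,0,0,0,0,0]'
python3 - <<'E'
from h import *
o=observe();print(totool(o,np.array([.4718,.0930,.1830])-o["position"]),R.from_rotvec(o["ee_rot"]).as_matrix()[:,2])
E
```

```text
clock: 14.58
position: [0.4724, 0.0943, 0.2131]
ee_rot: [-3.128, -0.286, -0.002]
force: [-0.2, -0.4, -1.5]
width: 0.229
gripper_force: 25.0
[-0.0009  0.0012  0.0301] [ 0.0014  0.0002 -1.    ]
```

```bash
python3 -m pendant '[-0.0006,0.001,0.005,0,0,0,0, 0,0,0.005,0,0,0,0, 0,0,0,0,0,0,0]'
python3 -m pendant '[0,0,0.004,0,0,0,0, 0,0,0.004,0,0,0,0, 0,0,0,0,0,0,0]'
```

```text
clock: 14.95
position: [0.4711, 0.0929, 0.2017]
ee_rot: [3.128, 0.287, -0.002]
force: [0.1, -0.4, -1.7]
width: 0.235
gripper_force: 25.0
clock: 15.32
position: [0.4712, 0.093, 0.1938]
ee_rot: [3.128, 0.287, -0.001]
force: [0.4, -0.9, -1.4]
width: 0.232
gripper_force: 25.0
```

The pipe is 12 mm inside the bore and there is no contact force. I continue gently.

```bash
python3 -m pendant '[0.0003,0,0.004,0,0,0,0, 0,0,0.004,0,0,0,0, 0,0,0,0,0,0,0]'
python3 -m pendant '[0,0,0.0015,0,0,0,0, 0,0,0,0,0,0,0]'; python3 -m pendant '[0,0,0.001,0,0,0,0, 0,0,0,0,0,0,0]'
```

```text
clock: 15.7
position: [0.4715, 0.0931, 0.1858]
ee_rot: [3.128, 0.287, -0.001]
force: [0.9, 0.2, -1.1]
width: 0.23
gripper_force: 25.0
clock: 15.95
position: [0.4717, 0.0931, 0.1847]
ee_rot: [3.128, 0.287, -0.0]
force: [-1.0, 0.6, -1.4]
width: 0.234
gripper_force: 25.0
clock: 16.2
position: [0.4717, 0.0931, 0.1837]
ee_rot: [3.128, 0.287, -0.0]
force: [-0.3, -0.2, -1.5]
width: 0.232
gripper_force: 25.0
```

```bash
for i in 1; do python3 -m pendant '[0,0,0.001,0,0,0,0, 0,0,0,0,0,0,0]'; done; python3 -m pendant '[0,0,0.0007,0,0,0,0, 0,0,0,0,0,0,0]'
```

```text
clock: 16.45
position: [0.4718, 0.0932, 0.1828]
ee_rot: [3.128, 0.287, 0.0]
force: [-0.3, 0.1, -0.0]
width: 0.232
gripper_force: 25.0
clock: 16.7
position: [0.472, 0.0932, 0.1828]
ee_rot: [3.128, 0.286, 0.001]
force: [-2.1, -0.6, 8.6]
width: 0.231
gripper_force: 25.0
```

Contact came exactly at the home height with about 9 N. I let go and lift straight up.

```bash
python3 -m pendant '[0,0,-0.0005,0,0,0,0.05, 0,0,0,0,0,0,0.05, 0,0,0,0,0,0,0.05, 0,0,-0.02,0,0,0,0.05, 0,0,-0.04,0,0,0,0.05, 0,0,-0.05,0,0,0,0.05, -0.05,0,-0.03,0,0,0,0.05, -0.04,0,0,0,0,0,0.05, 0,0,0,0,0,0,0.05, 0,0,0,0,0,0,0.05]'
python3 - <<'E'
from h import *
s=get_image("scene")[:,:,::-1];t=get_image("top")[:,:,::-1];o,w=snap("wrist","w6")
c=lambda im,x,y,X,Y:cv2.resize(im[y:y+Y,x:x+X],(400,300),interpolation=cv2.INTER_CUBIC)
cv2.imwrite("pics/end.png",np.vstack([np.hstack([c(s,345,140,100,75),c(s,160,180,320,150)]),np.hstack([c(t,200,160,100,75),c(w,215,50,200,150)])]))
cw=cam("wrist",o);sc=cam("scene")
for z in(.1715,.188):print(z,proj(cw,[.4728,.093,z])-[215,50],(proj(sc,[.4728,.093,z])-[345,140])*4)
print(o["clock"],o["position"])
E
```

```text
clock: 17.95
position: [0.3838, 0.0767, 0.3226]
ee_rot: [3.128, 0.286, 0.001]
force: [0.9, 0.3, -0.6]
width: 0.548
gripper_force: 0.0
0.1715 [99.9189 37.1236] [122.7688  74.1755]
0.188 [99.895  35.5222] [124.7679  57.9387]
18.05 [0.3841 0.0769 0.3223]
```

View pics/end.png

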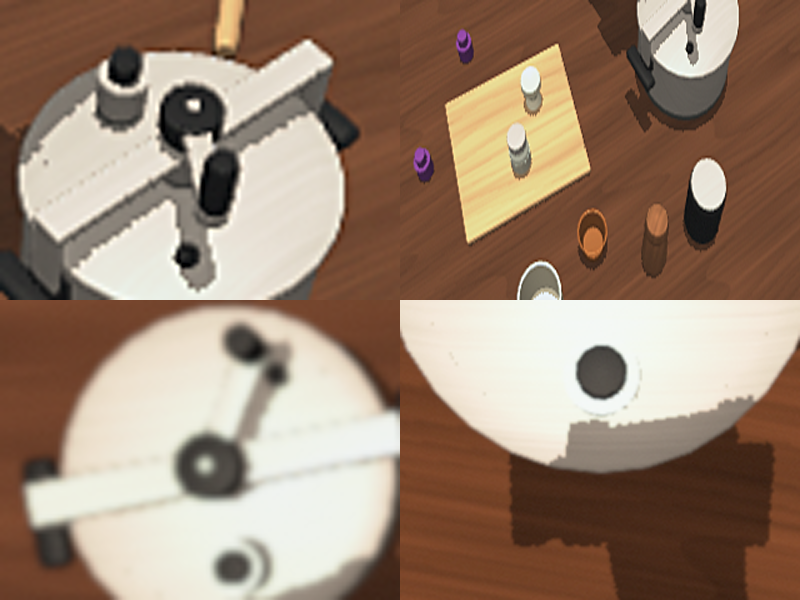

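The weight stands upright on the vent, head at scene crop (124,65), where it should be for fully home. The crank is unchanged, the bystanders are in place and the gripper is clear.

```bash
python3 -c "
from cell import *
print(sign_off())"
```

```text
the job is handed in; nothing more can be done
None
```

Job handed in, verdict not shown: the clamp is wound home with about 0.3 rad of clutch slip (estimated from the tool's angle and force), and the valve weight sits upright and fully home on the vent pipe, released, about 18 s in.

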